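# Put the mixed-up dental handpieces back in their own rests

### The arm

A 6-joint arm with a two-finger parallel gripper is mounted at the origin on the work surface. World frame = base frame: x ahead of the robot, y to its left, z up, the work surface at z = 0. Lengths are in mm, angles in rad, forces in N, time in s.
With the tool pointing down it reaches from about 400 to 925 mm from the base axis. Payload 3.4 kg.
Tool frame: the origin (TCP) lies at the very end of the fingers, on their centre line; the grasp point (between the pads) lies 19 mm behind it; y points along the fingers, z is the direction in which the jaws open and shut, and the axes are right-handed (so a half turn about y gives the same grasp; the last joint's range is limited). The gripper opens to 85 mm and grips with 20 to 120 N. Pads are 22 mm wide; open, the fingers measure 114 mm over their backs; the gripper's body (76 mm by 85 mm) begins 54 mm behind the grasp point. The pads swing forward as they close: fully open they stand 13 mm farther back than shut.
Start: joints at [-1.381, 0.307, 1.506, -0, 1.328, -0.073], TCP at [149.352, -555.27, 231.305] pointing down, gripper open.
Joint ranges: [-3.12, 3.12], [-1.05, 2.28], [0.14, 2.33], [-1.42, 4.57], [0.1, 2.73], [-2.68, 2.68]. Speed limits (rad/s): [2.57, 2.57, 3.14, 3.14, 3.14, 3.14].

### API

Orientations are given as [roll, pitch, yaw] about the fixed x, y, z axes, in that order (R = Rz(yaw) Ry(pitch) Rx(roll)).
In Python, from workcell import r gives the robot as it stands.
- The arm moves only by the tool play_rows, never from a script. Its argument "increments" is a list of rows, each an object with "dp": the shift along the tool's x, y, z in units of 25 mm (1.0 is 25 mm), a list of three; "spin": the turn about the tool's y in units of 8 degrees (1.0 is 8 degrees). In form: [{"dp": [tx, ty, tz], "spin": spin}, ...]. A call has 1 to 12 rows; each row is the pose to reach, as a shift and turn from the pose commanded when the call began, along the tool's axes at that moment; what a row does not reach only later rows make up. A row lasts 1/8 s, in which the tool goes at most 62.5 mm and 10.7 degrees, less where a joint would pass 70% of its speed; a pose out of reach is approached as far as the arm can. A call with a gripper value outside its range is refused whole. "hand" is the closure, from -1 (fully open) to 1 (shut), set as the call begins (left out, the last holds). The fingers move at their own pace and stop on an object; the grip force is fixed at half the most. Time passes only in rows, so rows that repeat a pose let the fingers close. It gives the time, the measured TCP pose, the force and the opening at its end, in the units of the state.
- r.get_obs(): the state, without advancing time (a new reading comes with each control period).
- r.get_image(name): name is "scene" or "top"; returns a dict with "color" (420x560x3 uint8, blue, green, red), "range_z" (420x560 float32, mm along the optical axis (not along the pixel's ray), 0 where there is no reading), "fov_y" (degrees; the focal length in pixels is half the picture's height over the tangent of half this angle, whatever the lens; pixels are square), "cx", "cy" (the principal point, pixels), "R" (3x3) and "t" (3): a world point X has camera coordinates R X + t. Camera axes: x right, y down, z forward; pixel columns grow to the right and rows downward; lengths in mm; the calibration is good to about 2 mm. A picture is of the moment at which its call begins.
- r.job_done(): hands the job in, once; it reports no verdict.
Trained networks look in a picture, given as the dict that the camera call returned (one of the last four; its "shot" number tells which), for a name from the list of things; names that differ only in an ending like _2 or _b are one class to them, and where a whole thing is asked for, a point or a joint stands for the part that bears it (a point fixed in the world has none). Each returns a list of dicts, best first, with "conf" (0 to 1); they miss things now and then, are a little off and sometimes report something else, mostly with a low value. They report only what shows in the picture. A call takes as long as a camera call. They do not tell look-alikes from the thing itself.
- r.search_frame(picture, label): "xy" ([column, row] in pixels, amid what is visible of it).
- r.masks_of(picture, label): "region" (420x560 bool, what is visible of it) and "xy" ([column, row] in pixels, amid what is visible of it).
The state is a dict: "time_s": time; "joints": joint angles; "dq": joint speeds; "effort": joint torques, N m; "tool_pos": TCP position; "orientation": TCP orientation; "wrist_force": force on the tool from outside, world axes, zero at the start; "wrist_torque": the same for the moment, N m; "finger_gap": finger opening in mm.
Only numpy, scipy, OpenCV 4.12 (cv2) and the standard library are available. Lean on these libraries where they do the work, as an engineer would, in place of code of your own. Each camera call takes 0.05 s, during which the arm holds its last target. There are 200 camera calls.

### The job

The three handpieces on the dental bench are in one another's rests: bring each one home to the rest of its own colour, lying lengthwise in both V notches with its coloured middle sleeve centred between them, and use the empty grey rest to park one on the way. Lay them down gently, do not drop them and never lay one on the bench, where it would roll away. Leave the plaster model, the pink pot and the dropper bottle where they are.

Things in the scene. Friction and masses are not known exactly. Their poses are not given: they have to be found in the camera images.
- hp_red: loose cordless handpiece, red middle sleeve and red rear end, else black with a steel nose: round barrel 24 mm in diameter from x = -70 to +50 mm, nose tapering to x = +73; about 0.13 kg, balanced near the origin. Origin on the barrel's axis, mid-sleeve (sleeve x = -22 to +22); x runs along the barrel to the nose. Axis 46 mm above the bench when in a rest.
- hp_green: loose cordless handpiece, green middle sleeve and green rear end, else black with a steel nose: round barrel 24 mm in diameter from x = -70 to +50 mm, nose tapering to x = +73; about 0.13 kg, balanced near the origin. Origin on the barrel's axis, mid-sleeve (sleeve x = -22 to +22); x runs along the barrel to the nose. Axis 46 mm above the bench when in a rest.
- hp_blue: loose cordless handpiece, blue middle sleeve and blue rear end, else black with a steel nose: round barrel 24 mm in diameter from x = -70 to +50 mm, nose tapering to x = +73; about 0.13 kg, balanced near the origin. Origin on the barrel's axis, mid-sleeve (sleeve x = -22 to +22); x runs along the barrel to the nose. Axis 46 mm above the bench when in a rest.
- rest_red: red rest, fixed, home of the red handpiece: plate 104 (x) x 66 x 8 mm with two 8 mm thick V-notched cheeks at x = -35 and +35 mm, 62 mm open between them. 90 degree Vs, groove along x, 42 mm wide at the mouth, tops 53 mm above the bench. Origin: centre of the underside, on the bench; a cradled handpiece's axis lies along x, 46 mm above it. Holds one.
- rest_green: green rest, fixed, home of the green handpiece: plate 104 (x) x 66 x 8 mm with two 8 mm thick V-notched cheeks at x = -35 and +35 mm, 62 mm open between them. 90 degree Vs, groove along x, 42 mm wide at the mouth, tops 53 mm above the bench. Origin: centre of the underside, on the bench; a cradled handpiece's axis lies along x, 46 mm above it. Holds one.
- rest_blue: blue rest, fixed, home of the blue handpiece: plate 104 (x) x 66 x 8 mm with two 8 mm thick V-notched cheeks at x = -35 and +35 mm, 62 mm open between them. 90 degree Vs, groove along x, 42 mm wide at the mouth, tops 53 mm above the bench. Origin: centre of the underside, on the bench; a cradled handpiece's axis lies along x, 46 mm above it. Holds one.
- rest_grey: grey rest, fixed, the spare, empty at the start: plate 104 (x) x 66 x 8 mm with two 8 mm thick V-notched cheeks at x = -35 and +35 mm, 62 mm open between them. 90 degree Vs, groove along x, 42 mm wide at the mouth, tops 53 mm above the bench. Origin: centre of the underside, on the bench; a cradled handpiece's axis lies along x, 46 mm above it. Holds one.
- model: bystander, loose: plaster dental model, round green and white base 68 mm in diameter with a tan tooth arch on top, 43 mm tall; origin at the centre of its underside, z up
- pot: bystander, loose: pink pot with a deep pink lid, 62 mm in diameter, 51 mm tall; origin at the centre of its underside, z up
- dropper: bystander, loose: white dropper bottle with a red pointed nozzle, 36 mm in diameter, 96 mm tall; origin at the centre of its underside, z up
Mind the look-alikes: they are no part of the job. Leave any yellow look-alike of the hp_blue alone.

How it is judged (in metres and radians):
On the way:
1. one handpiece lies parked in the grey rest's notches (((horizontal distance between hp_red and rest_grey below 0.025 m and z of hp_red in the frame of rest_grey between 0.041 and 0.051 m and angle between the x axis of hp_red and the x axis of rest_grey, either way round below 0.2 rad) or (horizontal distance between hp_green and rest_grey below 0.025 m and z of hp_green in the frame of rest_grey between 0.041 and 0.051 m and angle between the x axis of hp_green and the x axis of rest_grey, either way round below 0.2 rad) or (horizontal distance between hp_blue and rest_grey below 0.025 m and z of hp_blue in the frame of rest_grey between 0.041 and 0.051 m and angle between the x axis of hp_blue and the x axis of rest_grey, either way round below 0.2 rad))), for 0.2 s.
At the end, for the whole second after the job is handed in: each handpiece is at rest in the rest of its own colour: its origin within 15 mm horizontally of the rest's origin and 41 to 51 mm above it, its axis within 0.12 rad of the rest's long direction (either way round) (horizontal distance between hp_red and rest_red below 0.015 m and z of hp_red in the frame of rest_red between 0.041 and 0.051 m and angle between the x axis of hp_red and the x axis of rest_red, either way round below 0.12 rad and linear speed of each of hp_red, hp_green, hp_blue below 0.02 m/s and angular speed of each of hp_red, hp_green, hp_blue below 0.2 rad/s and horizontal distance between hp_green and rest_green below 0.015 m and z of hp_green in the frame of rest_green between 0.041 and 0.051 m and angle between the x axis of hp_green and the x axis of rest_green, either way round below 0.12 rad and horizontal distance between hp_blue and rest_blue below 0.015 m and z of hp_blue in the frame of rest_blue between 0.041 and 0.051 m and angle between the x axis of hp_blue and the x axis of rest_blue, either way round below 0.12 rad); the robot touches nothing.
It fails at once if a handpiece lies on the bench (its middle less than 30 mm above it) (height (world z) of any of hp_red, hp_green, hp_blue below 0.03 m).
It fails at once if a handpiece is dropped or flung (faster than 0.6 m/s while the fingers do not touch it) ((contact force between hp_red and the fingers below 0.05 N and linear speed of hp_red above 0.6 m/s) or (contact force between hp_green and the fingers below 0.05 N and linear speed of hp_green above 0.6 m/s) or (contact force between hp_blue and the fingers below 0.05 N and linear speed of hp_blue above 0.6 m/s)).
It fails at once if the plaster model, the pink pot or the dropper bottle is shifted by more than 20 mm (distance of any of model, pot, dropper from where it was at the start of the episode above 0.02 m).
It also fails if it takes over 112 s, if anything falls off the work surface, if the arm or the gripper's body presses on something with over 40 N, if the wrist force passes 120 N, or if a joint passes its speed limit or range.

## Working session

There is one attempt and no reset: what is moved stays moved. The work goes in short steps, Python scripts to look and compute and a tool call to move; the robot and the scene stay as the last step left them, time stands still between calls to the robot, and variables do not carry over. Pictures are saved under pics/ and viewed, about 12 in all and at most 16, crops included, and the job is handed in when it is done.

Besides the shell and the picture viewer there is one more tool, called after "Emit:" as name(argument=value, ...) on one line, values as JSON. play_rows: Moves the arm, as the interface text tells. Its arguments: {"type":"object","properties":{"increments":{"type":"array","items":{"type":"object","properties":{"dp":{"type":"array","items":{"type":"number"}},"spin":{"type":"number"}}}},"hand":{"type":"number"}},"required":["increments"]}

```bash
mkdir -p pics; ls; python3 - <<'E'
from workcell import r
import cv2,numpy as np
print(r.get_obs())
for n in("top","scene"):
    p=r.get_image(n); cv2.imwrite(f"pics/{n}0.png",p["color"]); print(n,p["fov_y"],p["cx"],p["cy"],p["R"],p["t"])
    np.save(f"pics/{n}0.npy",p,allow_pickle=True)
E
```

```text
pics
{'time_s': 0.0, 'joints': array([-1.38149215e+00,  3.07571340e-01,  1.50765261e+00,  2.60152050e-05,
        1.32837251e+00, -7.34634210e-02]), 'dq': array([-0.00192471, -0.00045342,  0.00130863,  0.00073135,  0.00090063,
        0.00028649]), 'effort': array([-8.80713851e-04, -4.57546091e+01, -2.51920688e+01, -4.95934946e-04,
        1.34580780e-02,  9.03242665e-06]), 'tool_pos': array([ 149.23685496, -554.59611035,  230.38980857]), 'orientation': array([-1.57279287e+00,  1.72247315e-04, -2.87883150e+00]), 'wrist_force': array([-0.12535356,  0.56421597,  0.35087135]), 'wrist_torque': array([-0.02974549,  0.00988648, -0.01705663]), 'finger_gap': 85.71372383092566}
top 46.389925074550696 283.75603995803584 211.63009957943862 [[ 1.42072985e-02 -9.99894021e-01  3.17782493e-03]
 [-9.76166478e-01 -1.45583392e-02 -2.16534205e-01]
 [ 2.16557521e-01 -2.57200857e-05 -9.76269860e-01]] [  12.50124659  613.13527815 1116.56281219]
scene 43.00957643633866 283.8678339348432 199.83879781812655 [[-0.81187802  0.58347246  0.02034628]
 [ 0.36371696  0.53274325 -0.76412996]
 [-0.45668813 -0.61298004 -0.64474136]] [ 462.05871715 -188.77092297 1592.80736981]
```

View pics/top0.png

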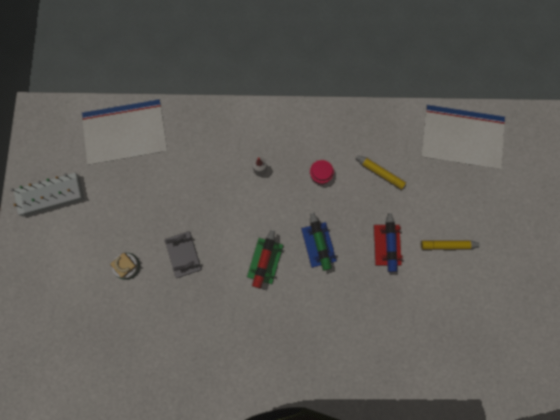

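View pics/scene0.png

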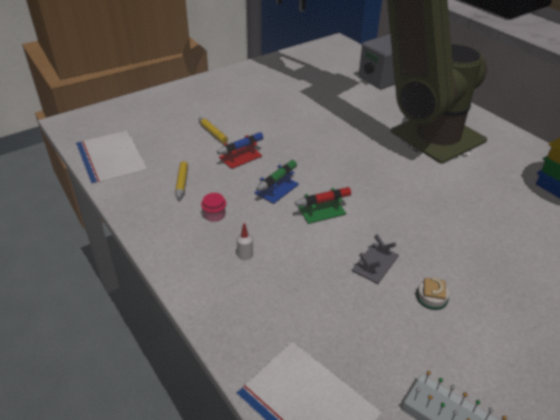

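```bash
cat > h.py <<'E'
import numpy as np,cv2
from workcell import r
def xyz(p):
    f=210/np.tan(np.radians(p["fov_y"]/2)); z=p["range_z"].astype(float)
    v,u=np.indices(z.shape)
    c=np.stack([(u-p["cx"])*z/f,(v-p["cy"])*z/f,z],-1)
    w=(c-p["t"])@p["R"]; w[z==0]=np.nan
    return w
def proj(p,X):
    f=210/np.tan(np.radians(p["fov_y"]/2)); c=p["R"]@np.asarray(X,float)+p["t"]
    return c[:2]/c[2]*f+[p["cx"],p["cy"]]
def near(m,w,xy,R=80):
    return m&(np.hypot(w[...,0]-xy[0],w[...,1]-xy[1])<R)
E
python3 - <<'E'
from h import *
P={n:r.get_image(n) for n in("top","scene")}
for n,p in P.items():
    w=xyz(p)
    b=w[(np.abs(w[...,2])<12)]; print(n,"bench z",np.median(b[:,2]))
    for L in["rest_red","rest_green","rest_blue","rest_grey","hp_red","hp_green","hp_blue","model","pot","dropper"]:
        for d in r.masks_of(p,L)[:2]:
            if d["conf"]<.3: continue
            q=w[d["region"]]; q=q[np.isfinite(q[:,2])]
            if len(q)<10: continue
            rc=cv2.minAreaRect(q[:,:2].astype(np.float32))
            e=np.linalg.eigh(np.cov(q[:,:2].T))[1][:,1]
            print(n,L,round(d["conf"],2),np.round(d["xy"]),len(q),"med",np.round(np.median(q,0)),"rect",np.round(rc[0]),np.round(rc[1]),round(rc[2],1),"pca",round(np.degrees(np.arctan2(e[1],e[0])),1),"z",np.round(np.percentile(q[:,2],[2,98])))
E
```

```text
top bench z -1.396046190689599
top rest_red 0.67 [381. 248.] 594 med [ 542. -222.    7.] rect [ 545. -237.] [101.  65.] 1.6 pca -174.7 z [ 1. 48.]
top rest_green 0.71 [271. 261.] 677 med [499.  59.   7.] rect [502.  68.] [ 67. 104.] 75.7 pca 162.5 z [ 2. 48.]
top rest_blue 0.75 [316. 243.] 714 med [542. -56.   7.] rect [545. -66.] [104.  70.] 15.8 pca -155.1 z [-1. 50.]
top hp_red 0.6 [260. 263.] 556 med [492.  69.  54.] rect [501.  69.] [ 28. 140.] 74.6 pca 165.0 z [ 9. 59.]
top hp_green 0.93 [322. 242.] 472 med [538. -67.  54.] rect [545. -65.] [138.  23.] 15.3 pca -165.0 z [48. 60.]
top hp_blue 0.91 [382. 170.] 484 med [ 733. -224.   20.] rect [ 739. -225.] [142.  31.] 56.8 pca 56.9 z [10. 26.]
top hp_blue 0.75 [393. 243.] 564 med [ 542. -236.   54.] rect [ 548. -238.] [145.  24.] 1.5 pca -179.2 z [43. 60.]
top model 0.66 [126. 267.] 629 med [481. 405.  31.] rect [481. 414.] [64. 72.] 17.7 pca 114.9 z [-1. 42.]
top pot 0.59 [321. 171.] 487 med [721. -70.  48.] rect [726. -71.] [60. 59.] 87.3 pca -137.2 z [ 0. 54.]
top dropper 0.65 [261. 165.] 243 med [731.  85.  52.] rect [747.  8
[... 620 characters left out ...]
20.0 pca -159.0 z [ 4. 49.]
scene hp_red 0.93 [324. 195.] 564 med [502.  71.  54.] rect [489.  53.] [166.  89.] 1.7 pca 168.4 z [ 4. 61.]
scene hp_green 0.94 [276. 174.] 426 med [548. -62.  55.] rect [534. -93.] [185.  70.] 16.4 pca -162.5 z [ 7. 62.]
scene hp_blue 0.89 [244. 144.] 422 med [ 543. -234.   54.] rect [ 529. -272.] [186. 103.] 3.3 pca -170.1 z [ 2. 61.]
scene hp_blue 0.64 [213. 128.] 230 med [ 554. -380.   23.] rect [ 551. -390.] [ 23. 141.] 0.2 pca 91.9 z [11. 28.]
scene model 0.65 [431. 292.] 861 med [496. 417.  28.] rect [473. 412.] [65. 92.] 88.3 pca 128.5 z [ 3. 44.]
scene pot 0.68 [213. 205.] 633 med [734. -59.  42.] rect [ 716. -100.] [123.  61.] 65.5 pca 95.0 z [ 1. 55.]
```

```bash
python3 - <<'E'
from h import *
p=r.get_image("top");q=r.get_image("scene")
for n,p in(("top",p),("scene",q)):
    w=xyz(p)
    for L,c in dict(red=(545,-237),green=(502,69),blue=(545,-66),grey=(511,269)).items():
        for nm,lo,hi in(("plate",5,13),("cheek",25,50),("all",5,70)):
            m=near((w[...,2]>lo)&(w[...,2]<hi),w,c,78); a=w[m][:,:2].astype(np.float32)
            if len(a)<5: continue
            k=cv2.minAreaRect(a); print(n,L,nm,len(a),np.round(k[0],1),np.round(k[1]),round(k[2],1))
        m=near(w[...,2]>50,w,c,78);a=w[m]
        if len(a)>30:
            e=np.linalg.eigh(np.cov(a[:,:2].T))[1][:,1];e*=np.sign(e[0]);s=(a[:,:2]-a[:,:2].mean(0))@e
            # sleeve: coloured pixels
            hsv=cv2.cvtColor(p["color"],cv2.COLOR_BGR2HSV)[m]; sel=(hsv[:,1]>120)&(hsv[:,2]>50)
            print("   hp yaw",round(np.degrees(np.arctan2(e[1],e[0])),1),"mean",np.round(a.mean(0),1),"ext",np.round([s.min(),s.max()]), "coloured s", np.round(np.percentile(s[sel],[0,10,30,50,70,90,100])))
E
```

```text
top red plate 442 [ 546.6 -257.8] [104. 106.] 0.9
top red cheek 183 [ 546.6 -238.9] [143.  54.] 1.3
top red all 1097 [ 546.  -239.4] [116. 114.] 43.0
   hp yaw 0.9 mean [ 541.  -237.9   54.8] ext [-66.  76.] coloured s [-64. -57. -43. -10.   4.  18.  43.]
top green plate 433 [500.7  72.4] [114. 146.] 24.4
top green cheek 181 [501.4  68.1] [ 53. 141.] 74.3
top green all 1095 [504.1  69.4] [113. 148.] 36.5
   hp yaw -15.1 mean [496.1  68.4  54.7] ext [-65.  77.] coloured s [-64. -56. -41.  -9.   6.  20.  27.]
top blue plate 420 [546.1 -65.7] [105. 114.] 72.2
top blue cheek 172 [546.8 -65.9] [143.  53.] 15.2
top blue all 1062 [545.  -65.4] [113. 114.] 61.6
   hp yaw 15.1 mean [541.5 -66.3  54.8] ext [-66.  76.] coloured s [-65. -56. -42.  -6.   5.  18.  41.]
top grey plate 641 [509.5 272.2] [100. 129.] 81.3
top grey cheek 170 [514.9 273.5] [79. 54.] 19.1
top grey all 846 [509.5 272.2] [100. 129.] 81.3
scene red plate 431 [ 545.8 -218.3] [108. 139.] 85.6
scene red cheek 174 [ 548.7 -240.7] [142.  55.] 1.4
scene red all 975 [ 548.7 -218.1] [108. 145.] 86.7
   hp yaw 0.4 mean [ 547.9 -236.6   55.8] ext [-71.  72.] coloured s [-68. -60. -31. -10.   2.  14.  36.]
scene green plate 578 [497.2  74.1] [138. 128.] 20.6
scene green cheek 204 [503.5  65.4] [ 52. 144.] 77.6
scene green all 1263 [497.2  74.1] [138. 128.] 20.6
   hp yaw -15.4 mean [503.3  69.9  56. ] ext [-71.  73.] coloured s [-70. -61. -46. -14.   0.  15.  39.]
scene blue plate 456 [550.7 -71.9] [120. 140.] 22.0
scene blue cheek 186 [548.6 -66.2] [142.  51.] 15.3
scene blue all 1057 [553.7 -67.5] [140. 137.] 43.9
   hp yaw 14.5 mean [547.1 -63.8  56.3] ext [-73.  72.] coloured s [-63. -58. -19. -12.  -1.  10.  35.]
scene grey plate 814 [518.  269.2] [130. 141.] 40.9
scene grey cheek 275 [515.5 271.6] [82. 53.] 19.8
scene grey all 1206 [518.  269.2] [130. 141.] 40.9
```

```bash
cat >> h.py <<'E'
REST=dict(red=(546,-238,1.3),green=(502,68.5,-15),blue=(546.5,-66,15),grey=(514,272,19.3))
from scipy.spatial.transform import Rotation as Ro
def state():
    o=r.get_obs(); return o,Ro.from_euler("xyz",o["orientation"])
def go(*wps):
    "wps: (x,y,z,yaw deg of the axis); prints rows from the present pose"
    o,R=state(); y0=np.degrees(o["orientation"][2])
    print("t",round(o["time_s"],2),"pos",np.round(o["tool_pos"],1),"rpy",np.round(np.degrees(o["orientation"]),1),"gap",round(o["finger_gap"],1),"F",np.round(o["wrist_force"],1),"q",np.round(o["joints"],2))
    for x,y,z,a in wps:
        d=R.inv().apply(np.array([x,y,z])-o["tool_pos"])/25
        s=-((a-y0+90)%180-90)/8
        print((x,y,z,a),"dp",np.round(d,2),"spin",round(s,2),"rows>=",round(np.linalg.norm(d)*25/62.5,1),round(abs(s)*8/10.7,1))
E
python3 - <<'E'
from h import *
g=REST["green"]
go((400,-380,200,15),(480,-150,180,0),(*g[:2],150,-15))
p=r.get_image("top")
img=p["color"].copy()
for n,(x,y,a) in REST.items():
    c,s=np.cos(np.radians(a)),np.sin(np.radians(a))
    pts=[proj(p,(x+c*u-s*v,y+s*u+c*v,8)) for u,v in((52,33),(52,-33),(-52,-33),(-52,33))]
    cv2.polylines(img,[np.int32(np.round(np.array(pts)*16))],True,(255,255,255),1,cv2.LINE_AA,4)
cv2.imwrite("pics/ov.png",cv2.resize(img[200:310,150:420],None,fx=2.9,fy=2.9,interpolation=cv2.INTER_CUBIC))
E
```

```text
t 1.3 pos [ 149.4 -555.3  231.3] rpy [ -90.     0.  -164.9] gap 85.6 F [0.2 0.1 0.6] q [-1.38  0.31  1.51  0.    1.33 -0.07]
(400, -380, 200, 15) dp [-11.5    1.25  -4.17] spin 0.01 rows>= 4.9 0.0
(480, -150, 180, 0) dp [-16.98   2.05 -12.22] spin 1.88 rows>= 8.4 1.4
(502, 68.5, 150, -15) dp [-20.1    3.25 -20.43] spin 3.76 rows>= 11.5 2.8
```

View pics/ov.png

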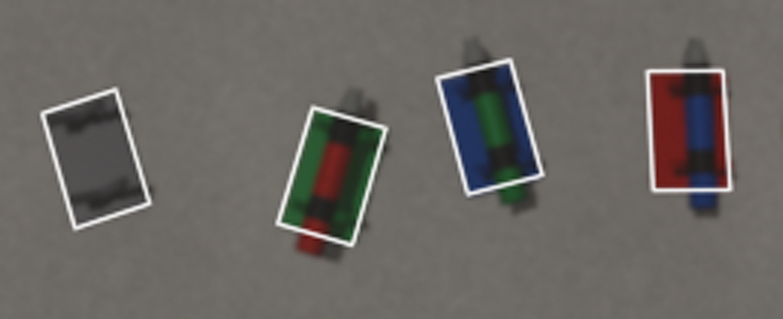

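The overlay (crop of rows 200–310, columns 150–420) shows all four plate outlines matching the rests, so the poses are confirmed. I'll start with the red handpiece in the green rest.

Emit:
play_rows(increments=[{"dp": [-3,0.3,-1],"spin": 0},{"dp": [-5.5,0.6,-2],"spin": 0},{"dp": [-8,0.9,-3],"spin": 0.3},{"dp": [-10.5,1.2,-4.2],"spin": 0.7},{"dp": [-12.5,1.4,-6],"spin": 1.1},{"dp": [-14.2,1.6,-8],"spin": 1.5},{"dp": [-15.7,1.9,-10],"spin": 1.9},{"dp": [-17,2.1,-12.2],"spin": 2.3},{"dp": [-18,2.4,-14.3],"spin": 2.7},{"dp": [-18.9,2.7,-16.5],"spin": 3.1},{"dp": [-19.6,3,-18.6],"spin": 3.5},{"dp": [-20.1,3.25,-20.4],"spin": 3.76}], hand=-1)

```text
time_s: 2.85
tool_pos: [502.2, 56.7, 151.8]
orientation: [-1.571, 0.001, 2.878]
wrist_force: [1.4, -0.8, 0.2]
finger_gap: 85.4
```

```bash
python3 - <<'E'
from h import *
g=REST["green"]
go((*g[:2],80,-15),(*g[:2],27,-15))
E
```

```text
t 2.85 pos [502.2  56.7 151.8] rpy [-9.000e+01  1.000e-01  1.649e+02] gap 85.4 F [ 1.4 -0.8  0.2] q [ 0.03  0.29  1.76 -0.    1.09  1.86]
(502, 68.5, 80, -15) dp [ 0.14  2.87 -0.45] spin -0.01 rows>= 1.2 0.0
(502, 68.5, 27, -15) dp [ 0.14  4.99 -0.45] spin -0.01 rows>= 2.0 0.0
```

Emit:
play_rows(increments=[{"dp": [0,1,0],"spin": 0},{"dp": [0,2,0],"spin": 0},{"dp": [0,2.8,0],"spin": 0},{"dp": [0,2.8,0],"spin": 0},{"dp": [0,2.8,0],"spin": 0}])

```text
time_s: 3.48
tool_pos: [502.2, 54.6, 82.4]
orientation: [-1.571, 0.001, 2.879]
wrist_force: [0.2, 0.3, -0.2]
finger_gap: 85.5
```

```bash
python3 - <<'E'
from h import *
g=REST["green"]
go((*g[:2],27,-15))
E
```

```text
t 3.48 pos [502.2  54.6  82.4] rpy [-9.00e+01  1.00e-01  1.65e+02] gap 85.5 F [ 0.2  0.3 -0.2] q [0.02 0.38 1.85 0.   0.92 1.86]
(502, 68.5, 27, -15) dp [ 0.15  2.22 -0.53] spin -0.0 rows>= 0.9 0.0
```

Emit:
play_rows(increments=[{"dp": [0.15,0.2,-0.3],"spin": 0},{"dp": [0.15,0.4,-0.53],"spin": 0},{"dp": [0.15,0.4,-0.53],"spin": 0},{"dp": [0.15,0.9,-0.53],"spin": 0},{"dp": [0.15,1.4,-0.53],"spin": 0},{"dp": [0.15,1.9,-0.53],"spin": 0},{"dp": [0.15,2.2,-0.53],"spin": 0},{"dp": [0.15,2.2,-0.53],"spin": 0}])

```text
time_s: 4.47
tool_pos: [500.7, 68.3, 25.8]
orientation: [-1.57, -0.002, 2.879]
wrist_force: [0.3, -0.6, 0.0]
finger_gap: 85.6
```

```bash
python3 - <<'E'
from h import *
g=REST["green"]
go((*g[:2],27,-15))
p=r.get_image("scene");cv2.imwrite("pics/a.png",cv2.resize(p["color"][130:260,230:430],None,fx=4,fy=4,interpolation=cv2.INTER_CUBIC))
E
```

```text
t 4.47 pos [500.7  68.3  25.8] rpy [-9.00e+01 -1.00e-01  1.65e+02] gap 85.6 F [ 0.3 -0.6  0. ] q [ 0.05  0.46  1.9  -0.    0.78  1.89]
(502, 68.5, 27, -15) dp [-0.05 -0.05 -0.02] spin -0.0 rows>= 0.0 0.0
```

View pics/a.png

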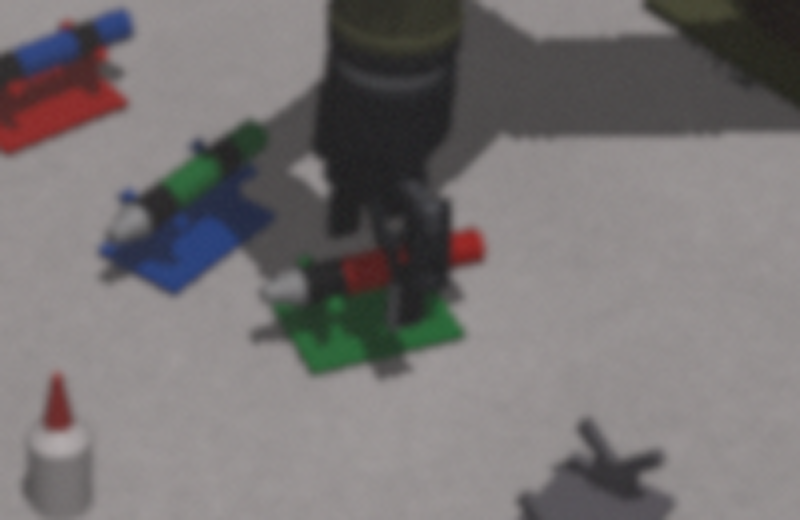

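The open fingers (about 330–450 px across, down to 320 px in the crop) straddle the red sleeve inside the cheeks. I'll close and lift.

Emit:
play_rows(increments=[{"dp": [0,0,0]},{"dp": [0,0,0]},{"dp": [0,0,0]},{"dp": [0,0,0]},{"dp": [0,0,0]},{"dp": [0,0,0]},{"dp": [0,0,0]},{"dp": [0,0,0]}], hand=1)

```text
validation failed for argument at $.in...
```

```bash
python3 - <<'E'
from h import *
g=REST["green"];G=REST["grey"]
go((*g[:2],130,-15),(*G[:2],130,G[2]),(*G[:2],27,G[2]))
E
```

```text
t 4.53 pos [501.1  68.4  26.4] rpy [-9.00e+01 -1.00e-01  1.65e+02] gap 85.5 F [ 0.7 -0.4  1. ] q [ 0.05  0.46  1.9  -0.    0.78  1.89]
(502, 68.5, 130, -15) dp [-0.03 -4.15 -0.01] spin -0.0 rows>= 1.7 0.0
(514, 272, 130, 19.3) dp [ 1.62 -4.15 -8.  ] spin -4.29 rows>= 3.7 3.2
(514, 272, 27, 19.3) dp [ 1.61 -0.03 -8.  ] spin -4.29 rows>= 3.3 3.2
```

Emit:
play_rows(increments=[{"dp": [0,0,0],"spin": 0},{"dp": [0,0,0],"spin": 0},{"dp": [0,0,0],"spin": 0},{"dp": [0,0,0],"spin": 0},{"dp": [0,0,0],"spin": 0},{"dp": [0,0,0],"spin": 0},{"dp": [0,0,0],"spin": 0},{"dp": [0,0,0],"spin": 0}], hand=1)

```text
time_s: 5.52
tool_pos: [501.4, 67.9, 27.3]
orientation: [-1.57, 0.001, 2.88]
wrist_force: [0.1, -3.9, 6.5]
finger_gap: 22.4
```

```bash
python3 - <<'E'
from h import *
g=REST["green"];G=REST["grey"]
go((*g[:2],130,-15),(*G[:2],130,G[2]),(*G[:2],27,G[2]))
E
```

```text
t 5.53 pos [501.4  67.9  27.3] rpy [-90.   0. 165.] gap 22.4 F [ 0.1 -3.9  6.5] q [ 0.05  0.46  1.9  -0.    0.78  1.89]
(502, 68.5, 130, -15) dp [-0.02 -4.11 -0.03] spin -0.0 rows>= 1.6 0.0
(514, 272, 130, 19.3) dp [ 1.62 -4.12 -8.01] spin -4.29 rows>= 3.7 3.2
(514, 272, 27, 19.3) dp [ 1.63  0.   -8.02] spin -4.29 rows>= 3.3 3.2
```

Emit:
play_rows(increments=[{"dp": [0,-0.8,0],"spin": 0},{"dp": [0,-1.8,0],"spin": 0},{"dp": [0,-2.9,0],"spin": 0},{"dp": [0,-3.8,0],"spin": 0},{"dp": [0.2,-4.1,-0.8],"spin": -0.4},{"dp": [0.5,-4.1,-2.2],"spin": -1.1},{"dp": [0.8,-4.1,-3.7],"spin": -1.9},{"dp": [1.1,-4.1,-5.2],"spin": -2.7},{"dp": [1.3,-4.1,-6.6],"spin": -3.5},{"dp": [1.5,-4.1,-7.6],"spin": -4.1},{"dp": [1.62,-4.1,-8],"spin": -4.29},{"dp": [1.62,-4.1,-8],"spin": -4.29}])

```text
time_s: 7.02
tool_pos: [513.5, 272.2, 128.8]
orientation: [-1.571, -0.001, -2.805]
wrist_force: [-0.3, -0.8, -0.7]
finger_gap: 22.2
```

Emit:
play_rows(increments=[{"dp": [0,0.7,0],"spin": 0},{"dp": [0,1.5,0],"spin": 0},{"dp": [0,2,0],"spin": 0},{"dp": [0,2,0],"spin": 0},{"dp": [0,2,0],"spin": 0}])

```text
time_s: 7.65
tool_pos: [514.5, 271.9, 79.8]
orientation: [-1.571, 0.001, -2.805]
wrist_force: [0.2, 0.4, -0.2]
finger_gap: 22.2
```

```bash
python3 - <<'E'
from h import *
G=REST["grey"]
go((*G[:2],28,G[2]))
p=r.get_image("scene");cv2.imwrite("pics/b.png",cv2.resize(p["color"][150:300,290:490],None,fx=4,fy=4,interpolation=cv2.INTER_CUBIC))
E
```

```text
t 7.65 pos [514.5 271.9  79.8] rpy [ -90.     0.  -160.7] gap 22.2 F [ 0.2  0.4 -0.2] q [ 0.41  0.47  1.68 -0.    0.99  1.65]
(514, 272, 28, 19.3) dp [ 0.02  2.07 -0.01] spin -0.01 rows>= 0.8 0.0
```

View pics/b.png

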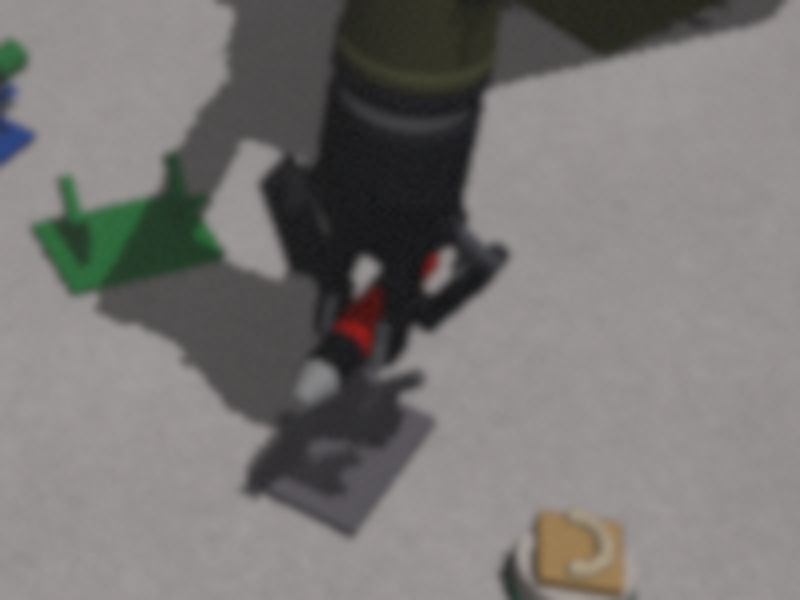

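The red handpiece is held level above the grey rest (nose at about 318,382 in the crop) and in line with it. I'll lower it.

Emit:
play_rows(increments=[{"dp": [0.02,0.4,0],"spin": 0},{"dp": [0.02,0.9,0],"spin": 0},{"dp": [0.02,1.3,0],"spin": 0},{"dp": [0.02,1.6,0],"spin": 0},{"dp": [0.02,1.85,0],"spin": 0},{"dp": [0.02,2.0,0],"spin": 0},{"dp": [0.02,2.07,0],"spin": 0},{"dp": [0.02,2.07,0],"spin": 0},{"dp": [0.02,2.07,0],"spin": 0}])

```text
time_s: 8.82
tool_pos: [513.5, 272.8, 28.3]
orientation: [-1.572, 0.001, -2.805]
wrist_force: [-3.4, 2.7, 6.6]
finger_gap: 22.2
```

Emit:
play_rows(increments=[{"dp": [0,0,0],"spin": 0},{"dp": [0,0,0],"spin": 0},{"dp": [0,0,0],"spin": 0},{"dp": [0,0,0],"spin": 0},{"dp": [0,0,0],"spin": 0},{"dp": [0,0,0],"spin": 0},{"dp": [0,-0.5,0],"spin": 0},{"dp": [0,-1.5,0],"spin": 0},{"dp": [0,-2.7,0],"spin": 0},{"dp": [0,-4,0],"spin": 0},{"dp": [0,-4,0],"spin": 0},{"dp": [0,-4,0],"spin": 0}], hand=-1)

```text
time_s: 10.32
tool_pos: [513.3, 271.8, 127.7]
orientation: [-1.571, 0.0, -2.805]
wrist_force: [-0.4, 0.5, -0.8]
finger_gap: 85.3
```

```bash
cat >> h.py <<'E'
def hps():
    for n in("scene","top"):
        p=r.get_image(n); w=xyz(p); hsv=cv2.cvtColor(p["color"],cv2.COLOR_BGR2HSV)
        for L,(x,y,a) in REST.items():
            m=near((w[...,2]>50)&(w[...,2]<66),w,(x,y),85); q=w[m]
            if len(q)<80: print(n,L,"empty",len(q)); continue
            e=np.linalg.eigh(np.cov(q[:,:2].T))[1][:,1]; e*=np.sign(e[0]); mu=q[:,:2].mean(0); s=(q[:,:2]-mu)@e
            c=mu+e*((s.min()+s.max())/2-1.5); h=hsv[m]; h=h[(h[:,1]>120)&(h[:,2]>50)]
            ca,sa=np.cos(np.radians(a)),np.sin(np.radians(a)); d=c-(x,y)
            print(n,L,"hue",np.median(h[:,0]) if len(h) else None,"off along/across",np.round([d@[ca,sa],d@[-sa,ca]],1),"yaw err",round(np.degrees(np.arctan2(e[1],e[0]))-a,1),"ztop",round(np.percentile(q[:,2],95),1),"len",round(np.ptp(s)),"n",len(q))
    return p
E
python3 - <<'E'
from h import *
G=REST["grey"];b=REST["blue"]
go((*b[:2],130,b[2]),(*b[:2],27,b[2]))
hps()
p=r.get_image("scene");cv2.imwrite("pics/c.png",cv2.resize(p["color"][130:300,250:450],None,fx=3.5,fy=3.5,interpolation=cv2.INTER_CUBIC))
E
```

```text
t 10.32 pos [513.3 271.8 127.7] rpy [ -90.     0.  -160.7] gap 85.3 F [-0.4  0.5 -0.8] q [ 0.41  0.41  1.63 -0.    1.1   1.65]
(546.5, -66, 130, 15) dp [ 3.21 -0.09 13.19] spin 0.54 rows>= 5.4 0.4
(546.5, -66, 27, 15) dp [ 3.21  4.03 13.19] spin 0.54 rows>= 5.7 0.4
scene red hue 112.0 off along/across [-1.2  1.8] yaw err -0.1 ztop 61.0 len 144 n 301
scene green empty 13
scene blue hue 67.0 off along/across [-1.3  2.2] yaw err -0.6 ztop 60.5 len 144 n 346
scene grey hue 1.0 off along/across [-1.7  1.2] yaw err 0.1 ztop 60.6 len 146 n 503
top red hue 112.0 off along/across [-1.5  0.2] yaw err -0.5 ztop 59.6 len 142 n 451
top green empty 4
top blue hue 65.0 off along/across [-1.9  1. ] yaw err -0.3 ztop 59.0 len 140 n 461
top grey hue 2.0 off along/across [-24.4  -1. ] yaw err -0.0 ztop 58.5 len 96 n 278
```

View pics/c.png

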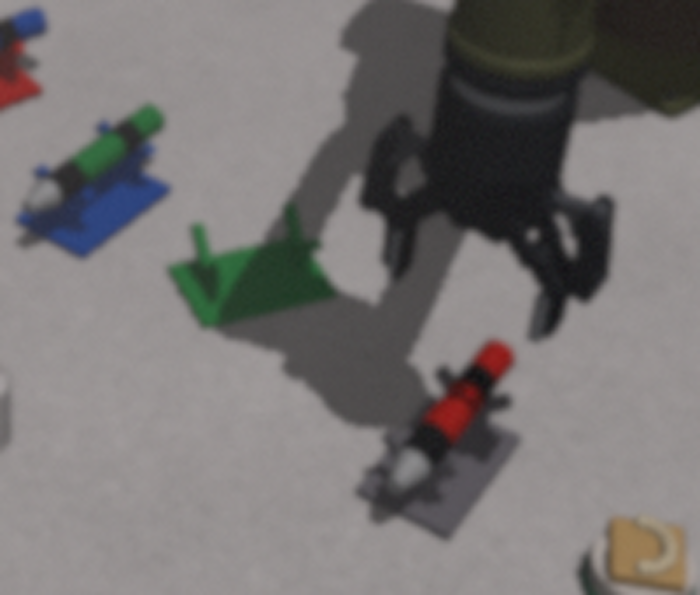

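The red handpiece lies in the grey rest, with sleeve centred at about (455,420) in the crop. The scene camera puts it within 2 mm; the top camera's view is blocked by the gripper. Next is the green one in the blue rest.

Emit:
play_rows(increments=[{"dp": [0.4,0,1.5],"spin": 0},{"dp": [0.8,0,3.3],"spin": 0.1},{"dp": [1.2,0,5.1],"spin": 0.2},{"dp": [1.7,0,6.9],"spin": 0.3},{"dp": [2.1,0,8.7],"spin": 0.4},{"dp": [2.5,0,10.4],"spin": 0.5},{"dp": [2.9,0,12],"spin": 0.54},{"dp": [3.2,0,13.2],"spin": 0.54},{"dp": [3.2,0,13.2],"spin": 0.54},{"dp": [3.2,0.9,13.2],"spin": 0.54},{"dp": [3.2,1.9,13.2],"spin": 0.54},{"dp": [3.2,1.9,13.2],"spin": 0.54}])

```text
time_s: 11.98
tool_pos: [544.7, -64.5, 77.8]
orientation: [-1.574, -0.005, -2.879]
wrist_force: [-0.4, -0.9, 1.1]
finger_gap: 85.4
```

```bash
python3 - <<'E'
from h import *
b=REST["blue"]
go((*b[:2],27,b[2]))
E
```

```text
t 11.97 pos [544.7 -64.5  77.8] rpy [ -90.2   -0.3 -165. ] gap 85.4 F [-0.4 -0.9  1.1] q [-0.2   0.43  1.75  0.    0.96  1.11]
(546.5, -66, 27, 15) dp [-0.07  2.03  0.08] spin 0.0 rows>= 0.8 0.0
```

Emit:
play_rows(increments=[{"dp": [0,0.6,0],"spin": 0},{"dp": [0,1.2,0],"spin": 0},{"dp": [0,1.7,0],"spin": 0},{"dp": [0,2.0,0],"spin": 0},{"dp": [0,2.0,0],"spin": 0}])

```text
time_s: 12.6
tool_pos: [546.6, -65.9, 29.3]
orientation: [-1.572, -0.001, -2.88]
wrist_force: [-0.2, -0.1, 0.1]
finger_gap: 85.4
```

Emit:
play_rows(increments=[{"dp": [0,0,0],"spin": 0},{"dp": [0,0,0],"spin": 0},{"dp": [0,0,0],"spin": 0},{"dp": [0,0,0],"spin": 0},{"dp": [0,0,0],"spin": 0},{"dp": [0,0,0],"spin": 0},{"dp": [0,0,0],"spin": 0},{"dp": [0,0,0],"spin": 0}], hand=1)

```text
time_s: 13.6
tool_pos: [547.0, -64.8, 30.7]
orientation: [-1.572, 0.001, -2.881]
wrist_force: [-2.3, 5.2, 5.6]
finger_gap: 22.0
```

```bash
python3 - <<'E'
from h import *
b=REST["green"]
go((*b[:2],130,b[2]),(*b[:2],79,b[2]))
E
```

```text
t 13.6 pos [547.  -64.8  30.7] rpy [ -90.1    0.  -165.1] gap 22.0 F [-2.3  5.2  5.6] q [-0.2   0.5   1.8   0.    0.85  1.11]
(502, 68.5, 130, -15) dp [ 0.36 -3.96 -5.62] spin 3.74 rows>= 2.8 2.8
(502, 68.5, 79, -15) dp [ 0.36 -1.92 -5.62] spin 3.74 rows>= 2.4 2.8
```

Emit:
play_rows(increments=[{"dp": [0,-0.8,0],"spin": 0},{"dp": [0,-1.8,0],"spin": 0},{"dp": [0,-2.9,0],"spin": 0},{"dp": [0,-3.8,0],"spin": 0},{"dp": [0.05,-3.9,-0.8],"spin": 0.5},{"dp": [0.1,-3.9,-1.9],"spin": 1.2},{"dp": [0.2,-3.9,-3.1],"spin": 2},{"dp": [0.3,-3.9,-4.2],"spin": 2.8},{"dp": [0.36,-3.9,-5.1],"spin": 3.4},{"dp": [0.36,-3.9,-5.6],"spin": 3.74},{"dp": [0.36,-3.9,-5.6],"spin": 3.74},{"dp": [0.36,-3.9,-5.6],"spin": 3.74}])

```text
time_s: 15.1
tool_pos: [502.4, 66.5, 127.5]
orientation: [-1.57, 0.0, 2.882]
wrist_force: [0.3, -0.3, -1.0]
finger_gap: 22.2
```

Emit:
play_rows(increments=[{"dp": [0,0.7,0],"spin": 0},{"dp": [0,1.5,0],"spin": 0},{"dp": [0,2,0],"spin": 0},{"dp": [0,2,0],"spin": 0},{"dp": [0,2,0],"spin": 0}])

```text
time_s: 15.72
tool_pos: [502.8, 66.8, 77.9]
orientation: [-1.571, 0.001, 2.881]
wrist_force: [-0.8, -0.7, -1.4]
finger_gap: 22.2
```

```bash
python3 - <<'E'
from h import *
b=REST["green"]
go((*b[:2],31,b[2]))
E
```

```text
t 15.72 pos [502.8  66.8  77.9] rpy [-90.   0. 165.] gap 22.2 F [-0.8 -0.7 -1.4] q [ 0.05  0.39  1.85 -0.    0.91  1.88]
(502, 68.5, 31, -15) dp [ 0.05  1.88 -0.06] spin 0.01 rows>= 0.8 0.0
```

Emit:
play_rows(increments=[{"dp": [0.05,0.4,-0.06],"spin": 0},{"dp": [0.05,0.9,-0.06],"spin": 0},{"dp": [0.05,1.3,-0.06],"spin": 0},{"dp": [0.05,1.6,-0.06],"spin": 0},{"dp": [0.05,1.8,-0.06],"spin": 0},{"dp": [0.05,1.9,-0.06],"spin": 0},{"dp": [0.05,1.9,-0.06],"spin": 0},{"dp": [0.05,1.9,-0.06],"spin": 0}])

```text
time_s: 16.73
tool_pos: [501.2, 68.1, 30.8]
orientation: [-1.57, 0.0, 2.881]
wrist_force: [-2.2, -2.6, 6.0]
finger_gap: 22.0
```

Emit:
play_rows(increments=[{"dp": [0,0,0],"spin": 0},{"dp": [0,0,0],"spin": 0},{"dp": [0,0,0],"spin": 0},{"dp": [0,0,0],"spin": 0},{"dp": [0,0,0],"spin": 0},{"dp": [0,0,0],"spin": 0},{"dp": [0,-0.5,0],"spin": 0},{"dp": [0,-1.5,0],"spin": 0},{"dp": [0,-2.7,0],"spin": 0},{"dp": [0,-4,0],"spin": 0},{"dp": [0,-4,0],"spin": 0},{"dp": [0,-4,0],"spin": 0}], hand=-1)

```text
time_s: 18.23
tool_pos: [501.1, 68.7, 130.2]
orientation: [-1.571, 0.0, 2.881]
wrist_force: [1.0, 0.3, 0.5]
finger_gap: 85.6
```

```bash
python3 - <<'E'
from h import *
b=REST["red"]
go((*b[:2],130,b[2]),(*b[:2],79,b[2]))
hps()
E
```

```text
t 18.23 pos [501.1  68.7 130.2] rpy [-90.    0.  165.1] gap 85.6 F [1.  0.3 0.5] q [0.05 0.32 1.79 0.   1.04 1.88]
(546, -238, 130, 1.3) dp [-4.900e+00  1.000e-02  1.139e+01] spin -2.03 rows>= 5.0 1.5
(546, -238, 79, 1.3) dp [-4.9   2.05 11.39] spin -2.03 rows>= 5.0 1.5
scene red hue 112.0 off along/across [0.7 1.9] yaw err -0.3 ztop 61.1 len 143 n 302
scene green hue 67.0 off along/across [-1.   1.4] yaw err -0.4 ztop 61.0 len 145 n 404
scene blue empty 12
scene grey hue 1.0 off along/across [-0.8  0.8] yaw err -0.0 ztop 60.5 len 146 n 496
top red hue 112.0 off along/across [-1.5  0.2] yaw err -0.4 ztop 59.4 len 142 n 460
top green hue 65.0 off along/across [-41.9  -1.3] yaw err -2.0 ztop 58.9 len 63 n 211
top blue empty 8
top grey hue 1.0 off along/across [-1.3  0.2] yaw err 0.4 ztop 58.9 len 143 n 467
```

The green handpiece is home and the red one is confirmed parked by both cameras. Next is the blue one.

Emit:
play_rows(increments=[{"dp": [-0.6,0,1.4],"spin": -0.2},{"dp": [-1.3,0,3],"spin": -0.5},{"dp": [-2,0,4.6],"spin": -0.8},{"dp": [-2.7,0,6.2],"spin": -1.1},{"dp": [-3.4,0,7.8],"spin": -1.4},{"dp": [-4,0,9.3],"spin": -1.7},{"dp": [-4.5,0,10.5],"spin": -2.03},{"dp": [-4.9,0,11.4],"spin": -2.03},{"dp": [-4.9,0.1,11.4],"spin": -2.03},{"dp": [-4.9,1,11.4],"spin": -2.03},{"dp": [-4.9,2,11.4],"spin": -2.03},{"dp": [-4.9,2,11.4],"spin": -2.03}])

```text
time_s: 19.82
tool_pos: [544.1, -235.7, 77.8]
orientation: [-1.574, -0.005, -3.118]
wrist_force: [-0.4, -0.2, -0.5]
finger_gap: 85.5
```

Emit:
play_rows(increments=[{"dp": [0,0,0],"spin": 0}])

```text
time_s: 19.95
tool_pos: [546.5, -237.4, 80.4]
orientation: [-1.571, 0.0, -3.118]
wrist_force: [0.4, -0.1, -0.0]
finger_gap: 85.6
```

```bash
python3 - <<'E'
from h import *
b=REST["red"]
go((*b[:2],28,b[2]))
E
```

```text
t 19.95 pos [ 546.5 -237.4   80.4] rpy [ -90.     0.  -178.7] gap 85.6 F [ 0.4 -0.1 -0. ] q [-0.48  0.48  1.65  0.    1.01  1.07]
(546, -238, 28, 1.3) dp [0.02 2.1  0.02] spin 0.0 rows>= 0.8 0.0
```

Emit:
play_rows(increments=[{"dp": [0,0.6,0],"spin": 0},{"dp": [0,1.2,0],"spin": 0},{"dp": [0,1.7,0],"spin": 0},{"dp": [0,2.1,0],"spin": 0},{"dp": [0,2.1,0],"spin": 0}])

```text
time_s: 20.58
tool_pos: [545.5, -237.9, 26.3]
orientation: [-1.572, -0.002, -3.119]
wrist_force: [0.2, 0.7, -0.2]
finger_gap: 85.2
```

Emit:
play_rows(increments=[{"dp": [0,0,0],"spin": 0},{"dp": [0,0,0],"spin": 0},{"dp": [0,0,0],"spin": 0},{"dp": [0,0,0],"spin": 0},{"dp": [0,0,0],"spin": 0},{"dp": [0,0,0],"spin": 0},{"dp": [0,0,0],"spin": 0},{"dp": [0,0,0],"spin": 0}], hand=1)

```text
time_s: 21.58
tool_pos: [546.6, -238.4, 28.1]
orientation: [-1.57, 0.001, -3.119]
wrist_force: [-0.5, -0.4, 5.5]
finger_gap: 21.8
```

```bash
python3 - <<'E'
from h import *
b=REST["blue"]
go((*b[:2],130,b[2]),(*b[:2],79,b[2]))
E
```

```text
t 21.57 pos [ 546.6 -238.4   28.1] rpy [ -90.     0.  -178.7] gap 21.8 F [-0.5 -0.4  5.5] q [-0.48  0.55  1.7  -0.    0.9   1.07]
(546.5, -66, 130, 15) dp [-0.15 -4.08 -6.89] spin -1.71 rows>= 3.2 1.3
(546.5, -66, 79, 15) dp [-0.15 -2.04 -6.89] spin -1.71 rows>= 2.9 1.3
```

Emit:
play_rows(increments=[{"dp": [0,-0.8,0],"spin": 0},{"dp": [0,-1.8,0],"spin": 0},{"dp": [0,-2.9,0],"spin": 0},{"dp": [0,-3.8,0],"spin": 0},{"dp": [0,-4.1,-0.9],"spin": -0.2},{"dp": [-0.05,-4.1,-2.2],"spin": -0.5},{"dp": [-0.1,-4.1,-3.6],"spin": -0.8},{"dp": [-0.1,-4.1,-5],"spin": -1.2},{"dp": [-0.15,-4.1,-6.2],"spin": -1.5},{"dp": [-0.15,-4.1,-6.9],"spin": -1.71},{"dp": [-0.15,-4.1,-6.9],"spin": -1.71},{"dp": [-0.15,-4.1,-6.9],"spin": -1.71}])

```text
time_s: 23.08
tool_pos: [546.2, -66.2, 129.8]
orientation: [-1.57, -0.0, -2.88]
wrist_force: [0.2, 0.3, -1.7]
finger_gap: 22.2
```

Emit:
play_rows(increments=[{"dp": [0,0.7,0],"spin": 0},{"dp": [0,1.5,0],"spin": 0},{"dp": [0,2,0],"spin": 0},{"dp": [0,2,0],"spin": 0},{"dp": [0,2,0],"spin": 0}])

```text
time_s: 23.7
tool_pos: [546.7, -66.2, 80.5]
orientation: [-1.57, 0.001, -2.881]
wrist_force: [-0.1, -0.0, -1.4]
finger_gap: 22.2
```

```bash
python3 - <<'E'
from h import *
b=REST["blue"]
go((*b[:2],28.5,b[2]))
E
```

```text
t 23.7 pos [546.7 -66.2  80.5] rpy [ -90.     0.  -165.1] gap 22.2 F [-0.1 -0.  -1.4] q [-0.2   0.43  1.75 -0.    0.96  1.11]
(546.5, -66, 28.5, 15) dp [ 0.01  2.08 -0.01] spin -0.01 rows>= 0.8 0.0
```

Emit:
play_rows(increments=[{"dp": [0,0.4,0],"spin": 0},{"dp": [0,0.9,0],"spin": 0},{"dp": [0,1.4,0],"spin": 0},{"dp": [0,1.75,0],"spin": 0},{"dp": [0,2,0],"spin": 0},{"dp": [0,2.08,0],"spin": 0},{"dp": [0,2.08,0],"spin": 0},{"dp": [0,2.08,0],"spin": 0}])

```text
time_s: 24.7
tool_pos: [545.8, -65.3, 28.3]
orientation: [-1.571, -0.0, -2.88]
wrist_force: [-2.6, 2.9, 2.9]
finger_gap: 22.4
```

```bash
python3 - <<'E'
from h import *
b=REST["blue"]
go((*b[:2],28,b[2]))
E
```

```text
t 24.7 pos [545.8 -65.3  28.3] rpy [ -90.   -0. -165.] gap 22.4 F [-2.6  2.9  2.9] q [-0.2   0.5   1.8   0.    0.84  1.11]
(546.5, -66, 28, 15) dp [-0.02  0.01  0.04] spin -0.0 rows>= 0.0 0.0
```

Emit:
play_rows(increments=[{"dp": [0,0,0],"spin": 0},{"dp": [0,0,0],"spin": 0},{"dp": [0,0,0],"spin": 0},{"dp": [0,0,0],"spin": 0},{"dp": [0,0,0],"spin": 0},{"dp": [0,0,0],"spin": 0},{"dp": [0,-0.5,0],"spin": 0},{"dp": [0,-1.5,0],"spin": 0},{"dp": [0,-2.7,0],"spin": 0},{"dp": [0,-4,0],"spin": 0},{"dp": [0,-4,0],"spin": 0},{"dp": [0,-4,0],"spin": 0}], hand=-1)

```text
time_s: 26.2
tool_pos: [545.8, -65.6, 128.2]
orientation: [-1.571, 0.0, -2.88]
wrist_force: [1.2, 0.1, -0.2]
finger_gap: 85.1
```

```bash
python3 - <<'E'
from h import *
b=REST["grey"]
go((*b[:2],130,b[2]),(*b[:2],79,b[2]))
hps()
E
```

```text
t 26.2 pos [545.8 -65.6 128.2] rpy [ -90.    0. -165.] gap 85.1 F [ 1.2  0.1 -0.2] q [-0.2   0.37  1.7   0.    1.07  1.11]
(514, 272, 130, 19.3) dp [ -2.26  -0.07 -13.37] spin -0.54 rows>= 5.4 0.4
(514, 272, 79, 19.3) dp [ -2.26   1.97 -13.37] spin -0.54 rows>= 5.5 0.4
scene red empty 20
scene green hue 67.0 off along/across [-0.5  1.6] yaw err -0.6 ztop 60.7 len 143 n 408
scene blue hue 112.0 off along/across [-2.3  2.1] yaw err -0.1 ztop 61.0 len 145 n 342
scene grey hue 1.0 off along/across [-1.2  1.3] yaw err 0.1 ztop 60.5 len 146 n 503
top red empty 2
top green hue 65.0 off along/across [-2.5 -1.3] yaw err -0.5 ztop 59.2 len 142 n 469
top blue hue 111.0 off along/across [-35.6   1.2] yaw err 1.8 ztop 59.0 len 76 n 252
top grey hue 1.0 off along/across [-1.6  0.7] yaw err 0.3 ztop 59.1 len 142 n 449
```

Blue is home. Last is the red one, from grey to its own rest.

Emit:
play_rows(increments=[{"dp": [-0.3,0,-1.6],"spin": 0},{"dp": [-0.6,0,-3.4],"spin": -0.1},{"dp": [-0.9,0,-5.2],"spin": -0.2},{"dp": [-1.2,0,-7],"spin": -0.3},{"dp": [-1.5,0,-8.8],"spin": -0.4},{"dp": [-1.8,0,-10.6],"spin": -0.5},{"dp": [-2.1,0,-12.2],"spin": -0.54},{"dp": [-2.26,0,-13.4],"spin": -0.54},{"dp": [-2.26,0,-13.4],"spin": -0.54},{"dp": [-2.26,1,-13.4],"spin": -0.54},{"dp": [-2.26,1.9,-13.4],"spin": -0.54},{"dp": [-2.26,1.9,-13.4],"spin": -0.54}])

```text
time_s: 27.8
tool_pos: [512.2, 270.4, 78.2]
orientation: [-1.57, -0.006, -2.806]
wrist_force: [-0.0, -0.4, -0.1]
finger_gap: 85.7
```

Emit:
play_rows(increments=[{"dp": [0,0,0],"spin": 0}])

```text
time_s: 27.92
tool_pos: [514.4, 271.8, 80.7]
orientation: [-1.571, -0.0, -2.806]
wrist_force: [-0.2, -0.8, 0.3]
finger_gap: 85.5
```

```bash
python3 - <<'E'
from h import *
b=REST["grey"]
go((*b[:2],28,b[2]))
E
```

```text
t 27.93 pos [514.4 271.8  80.7] rpy [ -90.    -0.  -160.7] gap 85.5 F [-0.2 -0.8  0.3] q [ 0.41  0.47  1.68 -0.    1.    1.65]
(514, 272, 28, 19.3) dp [ 0.01  2.11 -0.01] spin -0.01 rows>= 0.8 0.0
```

Emit:
play_rows(increments=[{"dp": [0,0.6,0],"spin": 0},{"dp": [0,1.2,0],"spin": 0},{"dp": [0,1.7,0],"spin": 0},{"dp": [0,2.1,0],"spin": 0},{"dp": [0,2.1,0],"spin": 0}])

```text
time_s: 28.55
tool_pos: [513.3, 272.2, 26.8]
orientation: [-1.571, -0.002, -2.805]
wrist_force: [0.3, 0.3, -0.0]
finger_gap: 85.4
```

Emit:
play_rows(increments=[{"dp": [0,0,0],"spin": 0},{"dp": [0,0,0],"spin": 0},{"dp": [0,0,0],"spin": 0},{"dp": [0,0,0],"spin": 0},{"dp": [0,0,0],"spin": 0},{"dp": [0,0,0],"spin": 0},{"dp": [0,0,0],"spin": 0},{"dp": [0,0,0],"spin": 0}], hand=1)

```text
time_s: 29.55
tool_pos: [514.1, 274.2, 28.8]
orientation: [-1.573, 0.001, -2.805]
wrist_force: [-1.7, 4.6, 2.7]
finger_gap: 22.3
```

```bash
python3 - <<'E'
from h import *
b=REST["red"]
go((*b[:2],130,b[2]),(*b[:2],79,b[2]))
E
```

```text
t 29.55 pos [514.1 274.2  28.8] rpy [-9.010e+01  1.000e-01 -1.607e+02] gap 22.3 F [-1.7  4.6  2.7] q [0.42 0.53 1.73 0.   0.88 1.65]
(546, -238, 130, 1.3) dp [ 5.55 -4.1  19.75] spin 2.25 rows>= 8.4 1.7
(546, -238, 79, 1.3) dp [ 5.55 -2.06 19.76] spin 2.25 rows>= 8.3 1.7
```

Emit:
play_rows(increments=[{"dp": [0,-0.8,0],"spin": 0},{"dp": [0,-1.8,0],"spin": 0},{"dp": [0,-2.9,0],"spin": 0},{"dp": [0,-3.8,0],"spin": 0},{"dp": [0.3,-4.1,1],"spin": 0.1},{"dp": [0.7,-4.1,2.5],"spin": 0.3},{"dp": [1.2,-4.1,4.2],"spin": 0.5},{"dp": [1.7,-4.1,6],"spin": 0.7},{"dp": [2.2,-4.1,7.8],"spin": 0.9},{"dp": [2.7,-4.1,9.6],"spin": 1.1},{"dp": [3.2,-4.1,11.3],"spin": 1.3},{"dp": [3.5,-4.1,12.3],"spin": 1.4}])

```text
time_s: 31.05
tool_pos: [533.0, -48.8, 130.6]
orientation: [-1.57, 0.0, -3.003]
wrist_force: [-0.0, 0.5, -1.2]
finger_gap: 22.2
```

```bash
python3 - <<'E'
from h import *
b=REST["red"]
go((*b[:2],130,b[2]),(*b[:2],79,b[2]))
E
```

```text
t 31.05 pos [533.  -48.8 130.6] rpy [ -90.    0. -172.] gap 22.2 F [-0.   0.5 -1.2] q [-0.17  0.35  1.73 -0.    1.06  1.26]
(546, -238, 130, 1.3) dp [0.54 0.03 7.57] spin 0.83 rows>= 3.0 0.6
(546, -238, 79, 1.3) dp [0.54 2.07 7.57] spin 0.83 rows>= 3.1 0.6
```

Emit:
play_rows(increments=[{"dp": [0.1,0,1.2],"spin": 0.1},{"dp": [0.2,0,2.8],"spin": 0.3},{"dp": [0.3,0,4.4],"spin": 0.5},{"dp": [0.4,0,5.9],"spin": 0.7},{"dp": [0.5,0,7],"spin": 0.83},{"dp": [0.54,0,7.5],"spin": 0.83},{"dp": [0.54,0,7.5],"spin": 0.83},{"dp": [0.54,0.7,7.5],"spin": 0.83},{"dp": [0.54,1.5,7.5],"spin": 0.83},{"dp": [0.54,2,7.5],"spin": 0.83},{"dp": [0.54,2,7.5],"spin": 0.83},{"dp": [0.54,2,7.5],"spin": 0.83}])

```text
time_s: 32.55
tool_pos: [546.7, -233.9, 81.1]
orientation: [-1.57, 0.001, -3.116]
wrist_force: [0.4, 0.6, -1.6]
finger_gap: 22.1
```

```bash
python3 - <<'E'
from h import *
b=REST["red"]
go((*b[:2],28,b[2]))
E
```

```text
t 32.55 pos [ 546.7 -233.9   81.1] rpy [ -90.     0.  -178.5] gap 22.1 F [ 0.4  0.6 -1.6] q [-0.48  0.48  1.65  0.    1.01  1.07]
(546, -238, 28, 1.3) dp [0.04 2.12 0.16] spin 0.02 rows>= 0.9 0.0
```

Emit:
play_rows(increments=[{"dp": [0,0.3,0.16],"spin": 0.02},{"dp": [0,0.8,0.16],"spin": 0.02},{"dp": [0,1.3,0.16],"spin": 0.02},{"dp": [0,1.7,0.16],"spin": 0.02},{"dp": [0,1.95,0.16],"spin": 0.02},{"dp": [0,2.1,0.16],"spin": 0.02},{"dp": [0,2.1,0.16],"spin": 0.02},{"dp": [0,2.1,0.16],"spin": 0.02}])

```text
time_s: 33.55
tool_pos: [546.1, -238.4, 28.8]
orientation: [-1.57, 0.0, -3.119]
wrist_force: [-3.1, -0.8, 6.0]
finger_gap: 21.9
```

```bash
python3 - <<'E'
from h import *
b=REST["red"]
go((*b[:2],28,b[2]))
E
```

```text
t 33.55 pos [ 546.1 -238.4   28.8] rpy [ -90.     0.  -178.7] gap 21.9 F [-3.1 -0.8  6. ] q [-0.48  0.55  1.7  -0.    0.9   1.07]
(546, -238, 28, 1.3) dp [ 0.    0.03 -0.02] spin -0.0 rows>= 0.0 0.0
```

Emit:
play_rows(increments=[{"dp": [0,0,0],"spin": 0},{"dp": [0,0,0],"spin": 0},{"dp": [0,0,0],"spin": 0},{"dp": [0,0,0],"spin": 0},{"dp": [0,0,0],"spin": 0},{"dp": [0,0,0],"spin": 0},{"dp": [0,-0.5,0],"spin": 0},{"dp": [0,-1.5,0],"spin": 0},{"dp": [0,-2.7,0],"spin": 0},{"dp": [0,-4,0],"spin": 0},{"dp": [0,-5,0],"spin": 0},{"dp": [0,-5,0],"spin": 0}], hand=-1)

```text
time_s: 35.05
tool_pos: [548.1, -239.0, 156.2]
orientation: [-1.568, 0.006, -3.119]
wrist_force: [0.2, 0.2, -0.1]
finger_gap: 85.5
```

Emit:
play_rows(increments=[{"dp": [1,-0.5,1],"spin": 0},{"dp": [2.5,-1,2.5],"spin": 0},{"dp": [4,-1.5,4],"spin": 0},{"dp": [5.5,-2,6],"spin": 0},{"dp": [5.5,-2,7],"spin": 0},{"dp": [5.5,-2,7],"spin": 0},{"dp": [5.5,-2,7],"spin": 0}])

```text
time_s: 35.92
tool_pos: [412.4, -414.9, 201.9]
orientation: [-1.573, -0.001, -3.119]
wrist_force: [-1.0, 0.5, 0.3]
finger_gap: 85.7
```

```bash
python3 - <<'E'
from h import *
go(); p=hps()
w=xyz(p)
for L in("model","pot","dropper"):
    for d in r.masks_of(p,L)[:1]:
        q=w[d["region"]];q=q[np.isfinite(q[:,2])]; print(L,np.round(cv2.minAreaRect(q[:,:2].astype(np.float32))[0]),d["xy"])
cv2.imwrite("pics/d.png",cv2.resize(p["color"][100:310,80:440],None,fx=2.2,fy=2.2,interpolation=cv2.INTER_CUBIC))
E
```

```text
t 35.92 pos [ 412.4 -414.9  201.9] rpy [-9.010e+01 -1.000e-01 -1.787e+02] gap 85.7 F [-1.   0.5  0.3] q [-0.86  0.35  1.53  0.    1.27  0.69]
scene red hue 0.0 off along/across [0.3 1.7] yaw err -0.6 ztop 61.1 len 145 n 305
scene green hue 67.0 off along/across [-1.4  1.7] yaw err -0.2 ztop 60.7 len 145 n 407
scene blue hue 112.0 off along/across [-1.   2.2] yaw err -0.3 ztop 60.9 len 145 n 346
scene grey empty 19
top red hue 1.0 off along/across [-1.8  0.2] yaw err -0.3 ztop 59.0 len 142 n 470
top green hue 65.0 off along/across [-3.8 -1.1] yaw err -0.0 ztop 58.8 len 140 n 476
top blue hue 112.0 off along/across [-2.2  1.2] yaw err 0.5 ztop 58.8 len 142 n 466
top grey empty 7
model [483. 416.] [126.3, 262.4]
pot [725. -70.] [317.9, 174.2]
dropper [748.  87.] [259.4, 164.3]
```

View pics/d.png

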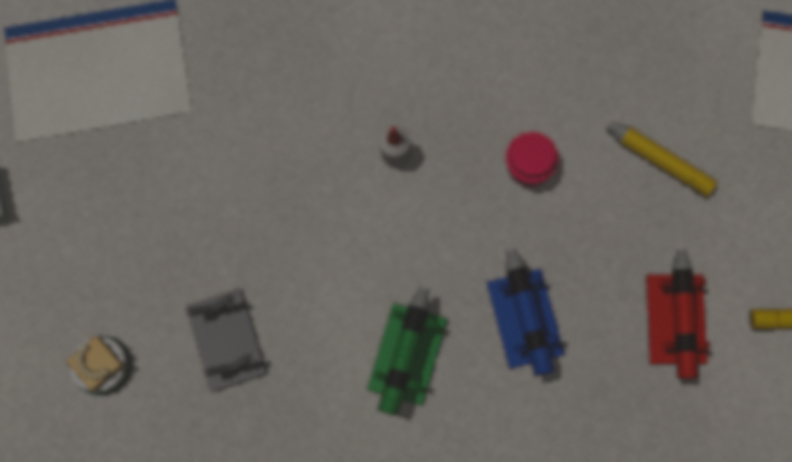

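All three handpieces are in their own rests: green at about (410,345), blue at (528,315) and red at (683,315) in the crop. The grey rest at (227,340) is empty. I'm handing in.

```bash
python3 -c "
from workcell import r
print(r.job_done())"
```

```text
the job is handed in; nothing more can be done
None
```

All three handpieces are home, each in the rest of its own colour, and I handed the job in at about 36 s. No verdict was reported.

I parked the red handpiece in the grey rest. Then I moved green to green, blue to blue, and red from grey to its own rest. Each was lowered into its notches until light contact, 7–9 N at the wrist, before the fingers opened.

Final checks, from both cameras with the gripper well clear:

| Check | Result |
|---|---|
| Sleeve off centre, measured centre of each handpiece | up to about 4 mm (15 mm allowed) |
| Axis off the rest's direction | up to about 0.6° (about 7° allowed) |
| Top of barrel | about 59–61 mm, so the axis is about 46–49 mm high (41–51 mm allowed) |
| Plaster model, pot, dropper | within 1–3 mm of where they started, which is about the measurement error |

- **Camera disagreement:** the two cameras differed by 1–3 mm, which is about their calibration error. The largest was for green, 1.4 mm off centre along the rest in one view and 3.8 mm in the other.
- **Blocked views:** some checks made right after a release had the top view partly hidden by the gripper. Those readings were unusable, so I relied on the scene camera there and repeated the check once the gripper had moved away.

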